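Set the hold-down cap of the thin-strip jig

ROBOT

A 6-joint arm with a two-finger parallel gripper is mounted at the origin on a cart in front of the work surface, level with it; the furniture and walls round the work are solid. World frame = base frame: x ahead of the robot, y to its left, z up, the work surface at z = 0. Lengths are in mm, angles in rad, forces in N, time in s.
With the tool pointing down it reaches from about 300 to 950 mm from the base axis. Payload 3.1 kg.
Tool frame: the origin (TCP) lies between the finger pads, 19 mm behind the fingertips; this is the grasp point; z points along the fingers, y is the line along which they close (so a half turn about z gives the same grasp; the last joint's range is limited). The gripper opens to 85 mm and grips with 20 to 120 N. Pads are 22 mm wide; open, the fingers measure 114 mm over their backs; the gripper's body (76 mm by 85 mm) begins 54 mm behind the grasp point. The pads swing forward as they close: fully open they stand 13 mm farther back than shut.
Start: joints at [-1.193, 0.308, 1.634, -0, 1.2, -0.07], TCP at [270.59, -563.394, 249.972] pointing down, gripper open.
Joint ranges: [-3.06, 3.06], [-0.79, 1.96], [0.05, 2.63], [-1.19, 4.34], [0.05, 2.64], [-2.94, 2.94]. Speed limits (rad/s): [2.79, 2.79, 3.14, 3.14, 3.14, 3.14].

INTERFACE

Orientations are given as a unit quaternion [w, x, y, z].
In Python, from workcell import r gives the robot as it stands. The module is installed in compiled form; this text tells all that it offers.
- The arm moves only by the tool apply_moves, never from a script. Its argument "rows" is a list of rows, each an object with "translation": the shift along the tool's x, y, z in cm, a list of three; "turn": the turn, a rotation vector about the tool's x, y, z in rad, a list of three; "claw": the opening, from 0 (shut) to 1 (fully open). A call has 1 to 8 rows; each row shifts and turns the commanded pose from where the row before left it, along the tool's axes as they then stand; what a row does not reach is not made up. A row lasts 1/12 s, in which the tool goes at most 41.7 mm and 7.16 degrees, less where a joint would pass 70% of its speed; a pose out of reach is approached as far as the arm can. A call is refused whole if a number of a shift passes 4.17 or a number of a turn 0.125, either way. A call with a gripper value outside its range is refused whole. The fingers move at their own pace and stop on an object; "force" is the grip in N (left out, the last holds). Time passes only in rows, so rows that do not move let the fingers close. It gives the time, the measured TCP pose, the force, the opening and the grip force at its end, in the units of the state.
- r.read_state(): the state, without advancing time (a new reading comes with each control period).
- r.snapshot(name): name is "side" or "top" or "wrist"; returns the picture (420x560x3 uint8, blue, green, red); there is no depth.
- r.get_calibration(name): a dict with "intrinsics" (3x3 intrinsics, pixels), "extrinsics" (4x4, takes a point from camera to world coordinates). Camera axes: x right, y down, z forward; pixel columns grow to the right and rows downward; lengths in mm; the calibration is good to about 2 mm. The wrist camera is an equidistant fisheye: a pixel r from the principal point sees the ray r / f radians off the axis. A picture is of the moment at which its call begins: read the wrist's pose just before it. get_calibration takes no time and is no camera call; for the wrist camera it gives the pose at the moment of the call.
- r.finish_job(): hands the job in; it is judged then, once.
The state is a dict: "time_s": time; "joint_positions": joint angles; "qd": joint speeds; "tau": joint torques, N m; "position": TCP position; "tool_rot": TCP orientation; "contact_force": force on the tool from outside, world axes, zero at the start; "torque": the same for the moment, N m; "finger_gap": finger opening in mm; "gripper_force": force on a finger pad.
Only numpy, scipy, OpenCV 4.12 (cv2) and the standard library are available. Lean on these libraries where they do the work, as an engineer would, in place of code of your own. Each camera call takes 0.05 s, during which the arm holds its last target. There are 200 camera calls.

TASK

On the small wooden jig on the saw table, first press down the raised end of the loose pressure plate with the fingers until it lies level, flush with the rails. Then thread the black knurled cap down clockwise until it bottoms out, back it off a quarter turn so that strips can slide under the plate, and finish while still gripping the cap there: do not let go. Leave the other things on the table alone.

Things in the scene. Friction and masses are not known exactly. Their poses are not given: they have to be found in the camera images.
- jig: Fixed plywood base 170x92x18 mm; a dark rail 10 mm high runs along each long side (rail tops 28 mm over the table). Origin: centre of the underside. x runs along the 170 mm length towards the plate's raised end, z up. The cap's vertical threaded stud is at x = -35 mm, y = 0; a stiff lift pin 8 mm across, under the plate, at x = +50 mm, y = 0.
- plate: Loose pale wooden plate 130x62x10 mm between the rails, its 16 mm hole round the stud. Origin: centre of the underside, x as the jig's x. Its -x end rests on the base; the +x end is propped 4 to 7 mm high by the lift pin, which does not spring: it yields to about 6 N and stays where pushed, until the plate lies flat on the base, its top flush with the rails.
- plate_end (a point): Point on the plate's top face above the lift pin, 15 mm from the raised +x end, on a dark rubber strip across the plate: press here, straight down. 85 mm from the cap's axis; 28 mm above the saw table once the plate is level.
- cap_top (a point): Centre of the cap's top, on its vertical axis. Round black knurled cap 36 mm across, gripping side 29 mm high over a 5 mm hub 22 mm across, white index line on top and side. Captive on the stud. Bottomed out, its top is 62.5 mm above the saw table; it sinks 8 mm a turn (1.27 mm per rad) as it turns clockwise.
- cap (a joint): Cap angle on its thread, rad: 0 = bottomed out on a hard stop, growing counter-clockwise seen from above (unscrewing). It starts 2.2 to 2.9 open, turns with about 0.06 N m and stays where it is left. A quarter turn back from the stop reads 1.57.
- shim_tin: Bystander, leave alone: round metal tin with a red lid, 70 mm across, 29 high, lies loose on the saw table. Origin: centre of its underside.
- tape_measure: Bystander, leave alone: yellow tape measure, 38x101x68 mm, loose. Origin: centre of its underside.
- spring_clamp: Bystander, leave alone: black spring clamp, 71x133x22 mm, lying loose. Origin: centre of its underside.
- glue_bottle: Bystander, leave alone: yellow bottle with a red nozzle, 168 mm tall, loose. Origin: centre of its underside.
- brass_block: Bystander, leave alone: brass setup block, 25x51x25 mm, loose. Origin: centre of its underside.
- offcut: Bystander, leave alone: wooden offcut block, 50x70x18 mm, loose. Origin: centre of its underside.
- cap_sleeve: The cap with the threaded sleeve inside it, the part to grip; origin on its axis at the underside of the hub, 34 mm below its top; it rises and sinks but does not turn (see cap and cap_top).
Things that resemble listed ones, but are neither listed nor needed, are in the scene too. Of the things shaped like the plate, the wooden one is meant.

How it is judged:
By the outcome, as a careful person would: the job done as asked, in the order asked, and still so for the second after the job is handed in, while the arm keeps its last pose, push and grip.
It also fails if it takes over 59 s, if anything falls off the work surface, if the arm or the gripper's body presses on something with over 40 N, if the wrist force passes 120 N, or if a joint passes its speed limit or range.

## Working session

There is one attempt and no reset: what is moved stays moved. The work goes in short steps, Python scripts to look and compute and a tool call to move; the robot and the scene stay as the last step left them, time stands still between calls to the robot, and variables do not carry over. Pictures are saved under pics/ and viewed, at most 10 in all, crops included, and the job is handed in when it is done.

Besides the shell and the picture viewer there is one more tool, called after "Request:" as name(argument=value, ...), one argument or row to a line, values as JSON. apply_moves: Moves the arm, as the interface text tells. Its arguments: {"type":"object","properties":{"rows":{"type":"array","items":{"type":"object","properties":{"translation":{"type":"array","items":{"type":"number"}},"turn":{"type":"array","items":{"type":"number"}},"claw":{"type":"number"}}}},"force":{"type":"number"}},"required":["rows"]}

```bash
mkdir -p pics
python3 - <<'E'
from workcell import r
import cv2,numpy as np
np.set_printoptions(suppress=True,precision=4)
print(r.read_state())
for n in("top","side"):
    im=r.snapshot(n);cv2.imwrite(f"pics/{n}0.png",im)
    c=r.get_calibration(n);print(n,np.array(c["intrinsics"]),np.array(c["extrinsics"]))
E
```

```text
{'time_s': 0.0, 'joint_positions': array([-1.1927,  0.309 ,  1.6352, -0.    ,  1.1997, -0.0697]), 'qd': array([ 0.0019,  0.0008,  0.0008,  0.001 , -0.0004,  0.0003]), 'tau': array([  0.0018, -41.5252, -27.6669,  -0.    ,   0.0101,  -0.    ]), 'position': array([ 270.2809, -562.66  ,  248.7067]), 'tool_rot': array([-0.0012,  0.975 ,  0.222 , -0.0002]), 'contact_force': array([ 0.6604, -0.3433, -0.467 ]), 'torque': array([0.0141, 0.0049, 0.0485]), 'gripper_force': 0.0, 'finger_gap': 85.34760638371515}
top [[388.2857   0.     287.0477]
 [  0.     388.2857 209.326 ]
 [  0.       0.       1.    ]] [[ -0.012   -0.9964   0.0836 488.8986]
 [ -0.9995   0.0094  -0.0309  83.6195]
 [  0.03    -0.0839  -0.996  955.7348]
 [  0.       0.       0.       1.    ]]
side [[511.4825   0.     278.5843]
 [  0.     511.4825 211.7338]
 [  0.       0.       1.    ]] [[  -0.978    -0.1268    0.1658  338.3287]
 [  -0.2084    0.6336   -0.7451 1098.7816]
 [  -0.0106   -0.7632   -0.6461  964.7834]
 [   0.        0.        0.        1.    ]]
```

View pics/top0.png

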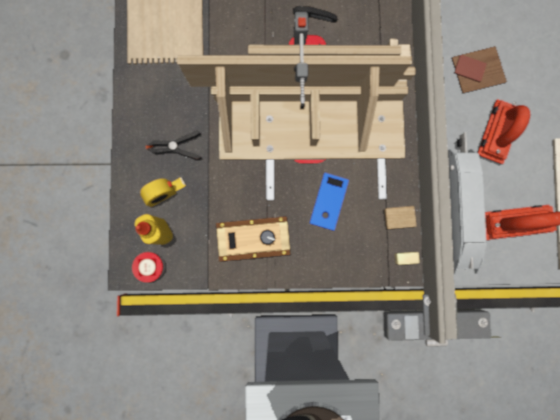

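View pics/side0.png

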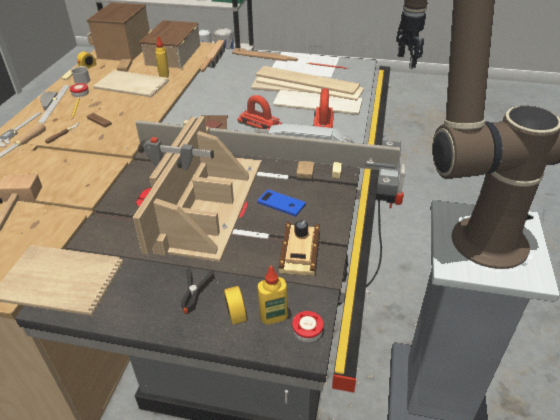

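The top view shows the wooden jig at about (254,239), with its cap at (267,238) and dark strip at (232,240). The blue plate at (330,200) is a decoy. The red tin (148,267), bottle (150,230), tape (158,191), clamp (175,146), brass block (408,258) and offcut (400,217) stay untouched. I'll check the jig in one close crop.

Run:
```python
import cv2,numpy as np
a=cv2.imread("pics/top0.png")[210:270,205:305];b=cv2.imread("pics/side0.png")[210:285,265:335]
a=cv2.resize(a,None,fx=8,fy=8,interpolation=3)[:, :800]
cv2.imwrite("pics/c1.png",a)
cv2.imwrite("pics/c2.png",cv2.resize(b,None,fx=8,fy=8,interpolation=3))
```

```text
(no output)
```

View pics/c1.png

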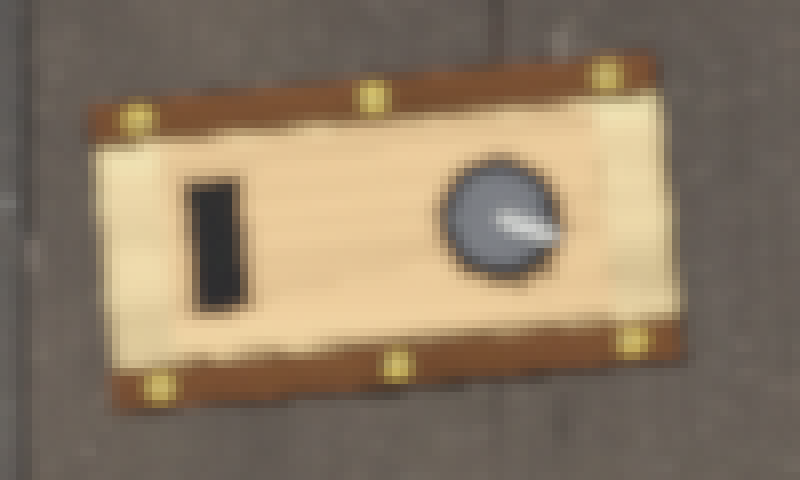

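View pics/c2.png

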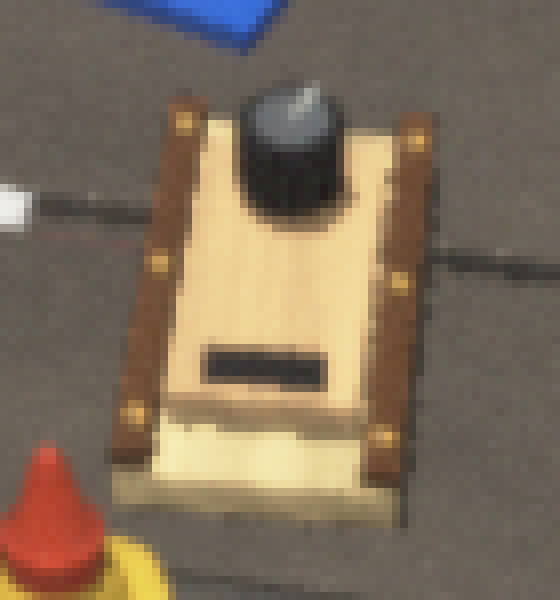

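The jig choice holds: pale wooden plate with rubber strip at crop (217,245), cap top at (500,218), and rail corners at (90,105), (655,52), (685,358) and (118,408). In the side crop, the cap top is at (291,122) and the strip at (264,368).

```bash
cat > h.py <<'E'
from workcell import r
import numpy as np,cv2
from scipy.spatial.transform import Rotation as R
np.set_printoptions(suppress=True,precision=3)
def ray(n,u,v):
    c=r.get_calibration(n);K=np.array(c["intrinsics"]);T=np.array(c["extrinsics"])
    d=T[:3,:3]@np.linalg.solve(K,[u,v,1]);return T[:3,3],d
def onz(n,u,v,z):
    o,d=ray(n,u,v);return o+d*(z-o[2])/d[2]
def tri(p,q):
    o,d=ray(*p);e,f=ray(*q);s=np.linalg.lstsq(np.c_[d,-f],e-o,rcond=None)[0]
    a,b=o+d*s[0],e+f*s[1];return (a+b)/2,np.linalg.norm(a-b)
def rot(s=None):
    q=(s or r.read_state())["tool_rot"];return R.from_quat(np.r_[q[1:],q[0]]).as_matrix()
def to(p):  # shift to world point, in tool cm
    s=r.read_state();return rot(s).T@(np.array(p)-s["position"])/10
E
python3 - <<'E'
from h import *
t=lambda X,Y:(X/8-.5+205,Y/8-.5+210)
s=lambda X,Y:(X/8-.5+265,Y/8-.5+210)
print("cap",tri(("top",*t(500,218)),("side",*s(291,122))),onz("top",*t(500,218),65.7),onz("side",*s(291,122),65.7))
print("strip",tri(("top",*t(217,245)),("side",*s(264,368))),onz("top",*t(217,245),32.5),onz("side",*s(264,368),32.5))
C=np.array([onz("top",*t(*p),28) for p in((90,105),(655,52),(685,358),(118,408))])
print(C,C.mean(0),[np.linalg.norm(C[i]-C[(i+1)%4]) for i in range(4)])
x=(C[0]+C[3]-C[1]-C[2])[:2];x/=np.linalg.norm(x);print("yaw",np.arctan2(x[1],x[0]),"capest",C.mean(0)[:2]-35*x,"strip",C.mean(0)[:2]+50*x)
tip=onz("top",*t(560,237),65.7)-onz("top",*t(500,218),65.7);print("line",tip,np.arctan2(tip[1],tip[0]))
print(rot())
E
```

```text
cap (array([500.703, 102.539,  65.793]), np.float64(0.8927814974529757)) [501.146 102.607  65.7  ] [500.277 102.379  65.7  ]
strip (array([494.043, 186.432,  35.127]), np.float64(1.1324141819927558)) [494.619 186.81   32.5  ] [493.919 183.784  32.5  ]
[[536.595 224.928  28.   ]
 [550.71   56.677  28.   ]
 [459.545  48.841  28.   ]
 [447.048 216.41   28.   ]] [498.475 136.714  28.   ] [np.float64(168.84248755079943), np.float64(91.50048487504431), np.float64(168.0342177108944), np.float64(89.95133647325021)]
yaw 1.6498754127574116 capest [501.24  101.824] strip [494.525 186.558]
line [ -5.61  -17.072   0.   ] -1.8883208739773703
[[ 0.901  0.433 -0.001]
 [ 0.433 -0.901  0.002]
 [ 0.    -0.002 -1.   ]]
```

Both views agree: cap at about (501,102), strip at about (494.5,186.6), jig yaw about 1.65, cap top about 65.8 (roughly 2.6 rad open). Now moving above the strip.

Request:
apply_moves(
  rows=[
    {"translation":[2.2,-2.4,0],"claw":0},
    {"translation":[2.2,-2.4,0],"claw":0},
    {"translation":[2.2,-2.4,0],"claw":0},
    {"translation":[2.2,-2.4,0],"claw":0},
    {"translation":[2.2,-2.4,0],"claw":0},
    {"translation":[2.2,-2.4,0],"claw":0},
    {"translation":[2.2,-2.4,0],"claw":0},
    {"translation":[2.2,-2.4,0],"claw":0},
  ],
  force=40,
)

```text
schema error: expected keys translation, turn, claw
```

Request:
apply_moves(
  rows=[
    {"translation":[2.2,-2.4,0],"claw":0},
    {"translation":[2.2,-2.4,0],"claw":0},
    {"translation":[2.2,-2.4,0],"claw":0},
    {"translation":[2.2,-2.4,0],"claw":0},
    {"translation":[2.2,-2.4,0],"claw":0},
    {"translation":[2.2,-2.4,0],"claw":0},
    {"translation":[2.2,-2.4,0],"claw":0},
    {"translation":[2.2,-2.4,0],"claw":0},
  ],
)

```text
schema error: expected keys translation, turn, claw
```

Request:
apply_moves(
  rows=[
    {"translation":[2.2,-2.4,0],"claw":0},
    {"translation":[2.2,-2.4,0],"claw":0},
    {"translation":[2.2,-2.4,0],"claw":0},
    {"translation":[2.2,-2.4,0],"claw":0},
    {"translation":[2.2,-2.4,0],"claw":0},
    {"translation":[2.2,-2.4,0],"claw":0},
    {"translation":[2.2,-2.4,0],"claw":0},
    {"translation":[2.2,-2.4,0],"claw":0},
  ],
)

```text
schema error: expected keys translation, turn, claw
```

Request:
apply_moves(
  rows=[
    {"turn":[0,0,-0.12],"claw":0},
    {"turn":[0,0,-0.12],"claw":0},
    {"turn":[0,0,-0.12],"claw":0},
    {"turn":[0,0,-0.12],"claw":0},
    {"turn":[0,0,-0.12],"claw":0},
    {"turn":[0,0,-0.12],"claw":0},
    {"turn":[0,0,-0.12],"claw":0},
    {"turn":[0,0,-0.12],"claw":0},
  ],
)

```text
schema error: expected keys translation, turn, claw
```

Request:
apply_moves(
  rows=[
    {"turn":[0,0,-0.12],"claw":0},
    {"turn":[0,0,-0.12],"claw":0},
    {"claw":0},
  ],
)

```text
schema error: expected keys translation, turn, claw
```

Run:
```python
from h import *
print(r.read_state());print(rot());print(to((494.5,186.6,75)))
```

```text
{'time_s': 0.1, 'joint_positions': array([-1.193,  0.309,  1.635,  0.   ,  1.2  , -0.07 ]), 'qd': array([ 0.002, -0.003, -0.004, -0.001, -0.001,  0.   ]), 'tau': array([ -0.   , -41.641, -27.765,  -0.   ,   0.004,  -0.   ]), 'position': array([ 270.318, -562.737,  248.855]), 'tool_rot': array([-0.001,  0.975,  0.222, -0.   ]), 'contact_force': array([-0.571,  0.78 , -0.731]), 'torque': array([ 0.001, -0.021, -0.003]), 'gripper_force': 0.0, 'finger_gap': 85.49101029143604}
[[ 0.901  0.433 -0.001]
 [ 0.433 -0.901  0.002]
 [ 0.    -0.002 -1.   ]]
[ 52.649 -57.803  17.516]
```

Request:
apply_moves(
  rows=[
    {"translation":[2.2,-2.4,0],"turn":[0,0,0],"claw":0},
    {"translation":[2.2,-2.4,0],"turn":[0,0,0],"claw":0},
    {"translation":[2.2,-2.4,0],"turn":[0,0,0],"claw":0},
    {"translation":[2.2,-2.4,0],"turn":[0,0,0],"claw":0},
    {"translation":[2.2,-2.4,0],"turn":[0,0,0],"claw":0},
    {"translation":[2.2,-2.4,0],"turn":[0,0,0],"claw":0},
    {"translation":[2.2,-2.4,0],"turn":[0,0,0],"claw":0},
    {"translation":[2.2,-2.4,0],"turn":[0,0,0],"claw":0},
  ],
  force=40,
)

```text
time_s: 0.77
position: [346.0, -312.3, 249.5]
tool_rot: [-0.0, 0.975, 0.222, -0.0]
contact_force: [0.0, -0.4, -0.2]
finger_gap: 0.1
gripper_force: 0.0
```

Request:
apply_moves(
  rows=[
    {"translation":[2.2,-2.4,0],"turn":[0,0,0],"claw":0},
    {"translation":[2.2,-2.4,0],"turn":[0,0,0],"claw":0},
    {"translation":[2.2,-2.4,0],"turn":[0,0,0],"claw":0},
    {"translation":[2.2,-2.4,0],"turn":[0,0,0],"claw":0},
    {"translation":[2.2,-2.4,0],"turn":[0,0,0],"claw":0},
    {"translation":[2.2,-2.4,0],"turn":[0,0,0],"claw":0},
    {"translation":[2.2,-2.4,0],"turn":[0,0,0],"claw":0},
    {"translation":[2.2,-2.4,0],"turn":[0,0,0],"claw":0},
  ],
)

```text
time_s: 1.43
position: [421.4, -63.2, 249.7]
tool_rot: [-0.0, 0.975, 0.222, -0.0]
contact_force: [1.0, -0.1, 0.0]
finger_gap: 0.3
gripper_force: 0.0
```

Request:
apply_moves(
  rows=[
    {"translation":[2.2,-2.4,0],"turn":[0,0,0],"claw":0},
    {"translation":[2.2,-2.4,0],"turn":[0,0,0],"claw":0},
    {"translation":[2.2,-2.4,0],"turn":[0,0,0],"claw":0},
    {"translation":[2.2,-2.4,0],"turn":[0,0,0],"claw":0},
    {"translation":[2.2,-2.4,0],"turn":[0,0,0],"claw":0},
    {"translation":[2.2,-2.4,0],"turn":[0,0,0],"claw":0},
    {"translation":[2.2,-2.4,0],"turn":[0,0,0],"claw":0},
    {"translation":[2.2,-2.4,0],"turn":[0,0,0],"claw":0},
  ],
)

```text
time_s: 2.1
position: [496.9, 186.0, 249.5]
tool_rot: [0.0, 0.975, 0.222, -0.0]
contact_force: [-0.5, -0.6, 0.3]
finger_gap: -0.2
gripper_force: 0.0
```

Request:
apply_moves(
  rows=[
    {"translation":[0,0,0],"turn":[0,0,-0.12],"claw":0},
    {"translation":[0,0,0],"turn":[0,0,-0.12],"claw":0},
    {"translation":[0,0,0],"turn":[0,0,-0.12],"claw":0},
    {"translation":[0,0,0],"turn":[0,0,-0.12],"claw":0},
    {"translation":[0,0,0],"turn":[0,0,-0.12],"claw":0},
    {"translation":[0,0,0],"turn":[0,0,-0.12],"claw":0},
    {"translation":[0,0,0],"turn":[0,0,-0.12],"claw":0},
    {"translation":[0,0,0],"turn":[0,0,-0.12],"claw":0},
  ],
)

```text
time_s: 2.77
position: [496.7, 184.3, 249.4]
tool_rot: [-0.0, 0.76, 0.649, -0.001]
contact_force: [0.1, -0.0, 0.3]
finger_gap: 0.1
gripper_force: 0.0
```

Request:
apply_moves(
  rows=[
    {"translation":[0,0,0],"turn":[0,0,-0.12],"claw":0},
    {"translation":[0,0,0],"turn":[0,0,-0.12],"claw":0},
    {"translation":[0,0,0],"turn":[0,0,0],"claw":0},
  ],
)

```text
time_s: 3.02
position: [496.7, 184.3, 249.4]
tool_rot: [-0.0, 0.679, 0.734, -0.0]
contact_force: [-0.2, -0.0, -1.0]
finger_gap: -0.5
gripper_force: 0.0
```

Run:
```python
from h import *
print(r.read_state());print(rot());print(to((494.5,186.6,75)))
```

```text
{'time_s': 3.0167, 'joint_positions': array([0.273, 0.126, 1.857, 0.   , 1.16 , 0.194]), 'qd': array([-0.   , -0.001, -0.002, -0.002,  0.002,  0.161]), 'tau': array([  0.003, -32.928, -27.2  ,  -0.002,   0.001,  -0.683]), 'position': array([496.709, 184.303, 249.446]), 'tool_rot': array([-0.   ,  0.679,  0.734, -0.   ]), 'contact_force': array([-0.208, -0.021, -1.01 ]), 'torque': array([0.012, 0.05 , 0.039]), 'gripper_force': 0.0, 'finger_gap': -0.5320023858235491}
[[-0.079  0.997 -0.001]
 [ 0.997  0.079 -0.   ]
 [-0.    -0.001 -1.   ]]
[ 0.25  -0.183 17.445]
```

Request:
apply_moves(
  rows=[
    {"translation":[0.25,-0.18,3.7],"turn":[0,0,0],"claw":0},
    {"translation":[0,0,3.7],"turn":[0,0,0],"claw":0},
    {"translation":[0,0,3.7],"turn":[0,0,0],"claw":0},
    {"translation":[0,0,3.7],"turn":[0,0,0],"claw":0},
    {"translation":[0,0,2.7],"turn":[0,0,0],"claw":0},
    {"translation":[0,0,1.0],"turn":[0,0,0],"claw":0},
    {"translation":[0,0,0],"turn":[0,0,0],"claw":0},
  ],
)

```text
time_s: 3.6
position: [492.3, 185.9, 61.9]
tool_rot: [-0.002, 0.68, 0.733, -0.003]
contact_force: [0.3, -0.3, 0.1]
finger_gap: -0.1
gripper_force: 0.0
```

Run:
```python
from h import *
print(to((494.5,186.6,50)))
b=r.snapshot("side")[180:280,240:360];cv2.imwrite("pics/c3.png",cv2.resize(b,None,fx=6,fy=6,interpolation=3))
```

```text
[0.052 0.237 1.187]
```

View pics/c3.png

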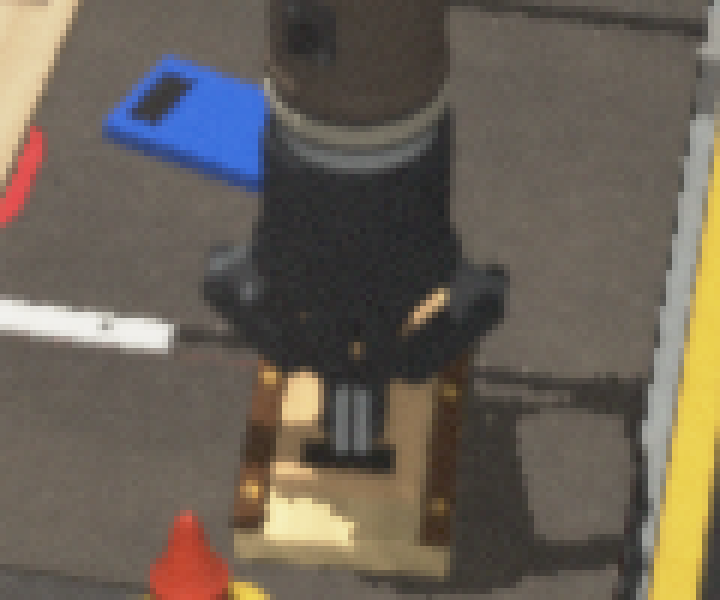

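The closed fingertips stand at crop (355,455), right over the rubber strip (348,458). Pressing now.

Request:
apply_moves(
  rows=[
    {"translation":[0.05,0.23,0.3],"turn":[0,0,0],"claw":0},
    {"translation":[0,0,0.3],"turn":[0,0,0],"claw":0},
    {"translation":[0,0,0.2],"turn":[0,0,0],"claw":0},
    {"translation":[0,0,0.15],"turn":[0,0,0],"claw":0},
    {"translation":[0,0,0.1],"turn":[0,0,0],"claw":0},
    {"translation":[0,0,0.1],"turn":[0,0,0],"claw":0},
  ],
)

```text
time_s: 4.15
position: [497.7, 187.6, 53.9]
tool_rot: [0.0, 0.679, 0.734, 0.0]
contact_force: [-0.0, -0.2, -0.2]
finger_gap: -0.0
gripper_force: 0.0
```

Request:
apply_moves(
  rows=[
    {"translation":[0,0,0.07],"turn":[0,0,0],"claw":0},
    {"translation":[0,0,0.07],"turn":[0,0,0],"claw":0},
    {"translation":[0,0,0.06],"turn":[0,0,0],"claw":0},
    {"translation":[0,0,0],"turn":[0,0,0],"claw":0},
  ],
)

```text
time_s: 4.48
position: [497.6, 187.5, 51.8]
tool_rot: [0.0, 0.679, 0.734, 0.0]
contact_force: [-0.8, -0.4, 2.9]
finger_gap: 0.2
gripper_force: 1.3
```

Request:
apply_moves(
  rows=[
    {"translation":[0,0,0.07],"turn":[0,0,0],"claw":0},
    {"translation":[0,0,0.07],"turn":[0,0,0],"claw":0},
    {"translation":[0,0,0.06],"turn":[0,0,0],"claw":0},
    {"translation":[0,0,0],"turn":[0,0,0],"claw":0},
  ],
)

```text
time_s: 4.82
position: [497.7, 187.7, 49.9]
tool_rot: [0.0, 0.679, 0.734, 0.0]
contact_force: [0.4, 0.6, 3.4]
finger_gap: 0.1
gripper_force: 2.3
```

Request:
apply_moves(
  rows=[
    {"translation":[0,0,0.07],"turn":[0,0,0],"claw":0},
    {"translation":[0,0,0.07],"turn":[0,0,0],"claw":0},
    {"translation":[0,0,0],"turn":[0,0,0],"claw":0},
  ],
)

```text
time_s: 5.07
position: [497.6, 187.8, 48.4]
tool_rot: [-0.0, 0.679, 0.734, 0.0]
contact_force: [-1.8, 0.4, 4.5]
finger_gap: 0.2
gripper_force: 2.3
```

Request:
apply_moves(
  rows=[
    {"translation":[0,0,0.05],"turn":[0,0,0],"claw":0},
    {"translation":[0,0,0.05],"turn":[0,0,0],"claw":0},
    {"translation":[0,0,0],"turn":[0,0,0],"claw":0},
  ],
)

```text
time_s: 5.32
position: [497.5, 187.8, 47.3]
tool_rot: [-0.0, 0.679, 0.734, 0.0]
contact_force: [-1.2, 0.7, 4.5]
finger_gap: -0.4
gripper_force: 2.4
```

Request:
apply_moves(
  rows=[
    {"translation":[0,0,0.05],"turn":[0,0,0],"claw":0},
    {"translation":[0,0,0],"turn":[0,0,0],"claw":0},
  ],
)

```text
time_s: 5.48
position: [497.4, 187.9, 46.8]
tool_rot: [-0.0, 0.679, 0.734, 0.0]
contact_force: [-1.3, 1.4, 4.7]
finger_gap: 0.5
gripper_force: 2.5
```

Request:
apply_moves(
  rows=[
    {"translation":[0,0,0.05],"turn":[0,0,0],"claw":0},
    {"translation":[0,0,0],"turn":[0,0,0],"claw":0},
  ],
)

```text
time_s: 5.65
position: [497.4, 187.8, 46.7]
tool_rot: [-0.0, 0.679, 0.734, 0.0]
contact_force: [-2.5, -0.1, 8.5]
finger_gap: 0.1
gripper_force: 4.1
```

Request:
apply_moves(
  rows=[
    {"translation":[0,0,0.05],"turn":[0,0,0],"claw":0},
    {"translation":[0,0,0],"turn":[0,0,0],"claw":0},
  ],
)

```text
time_s: 5.82
position: [497.5, 187.9, 46.7]
tool_rot: [-0.0, 0.679, 0.734, -0.0]
contact_force: [-3.9, 1.2, 10.5]
finger_gap: 0.3
gripper_force: 5.8
```

The tool stops at 46.7 (plate top at about 28) while the force rises, so the plate is flat. One firmer push, then lift.

Request:
apply_moves(
  rows=[
    {"translation":[0,0,0.1],"turn":[0,0,0],"claw":0},
    {"translation":[0,0,0.05],"turn":[0,0,0],"claw":0},
    {"translation":[0,0,0],"turn":[0,0,0],"claw":0},
  ],
)

```text
time_s: 6.07
position: [497.6, 187.9, 46.7]
tool_rot: [-0.0, 0.679, 0.734, -0.0]
contact_force: [-7.4, 0.1, 21.1]
finger_gap: 0.2
gripper_force: 10.8
```

Request:
apply_moves(
  rows=[
    {"translation":[0,0,-0.5],"turn":[0,0,0],"claw":0},
    {"translation":[0,0,-1.5],"turn":[0,0,0],"claw":0},
    {"translation":[0,0,-3.5],"turn":[0,0,0],"claw":0},
    {"translation":[0,0,-3.5],"turn":[0,0,0],"claw":0},
    {"translation":[0,0,0],"turn":[0,0,-0.12],"claw":1},
    {"translation":[0,0,0],"turn":[0,0,-0.12],"claw":1},
    {"translation":[0,0,0],"turn":[0,0,-0.12],"claw":1},
    {"translation":[0,0,0],"turn":[0,0,-0.12],"claw":1},
  ],
)

```text
time_s: 6.73
position: [497.2, 187.2, 133.8]
tool_rot: [0.0, 0.483, 0.876, -0.0]
contact_force: [-0.7, 0.2, 0.1]
finger_gap: 48.3
gripper_force: 0.0
```

Request:
apply_moves(
  rows=[
    {"translation":[0,0,0],"turn":[0,0,-0.12],"claw":1},
    {"translation":[0,0,0],"turn":[0,0,-0.12],"claw":1},
    {"translation":[0,0,0],"turn":[0,0,-0.12],"claw":1},
    {"translation":[0,0,0],"turn":[0,0,-0.12],"claw":1},
    {"translation":[0,0,0],"turn":[0,0,-0.12],"claw":1},
    {"translation":[0,0,0],"turn":[0,0,-0.12],"claw":1},
    {"translation":[0,0,0],"turn":[0,0,0],"claw":1},
    {"translation":[0,0,0],"turn":[0,0,0],"claw":1},
  ],
)

```text
time_s: 7.4
position: [497.1, 187.2, 133.5]
tool_rot: [-0.0, 0.148, 0.989, -0.0]
contact_force: [-0.5, 0.5, -0.3]
finger_gap: 85.3
gripper_force: 0.0
```

Run:
```python
from h import *
s=r.read_state();print(s["joint_positions"]);print(rot());print(to((501,102.3,125)))
b=r.snapshot("side")[190:290,240:360];cv2.imwrite("pics/c4.png",cv2.resize(b,None,fx=6,fy=6,interpolation=3))
```

```text
[ 0.278  0.276  1.941 -0.     0.926 -0.995]
[[-0.956  0.293 -0.001]
 [ 0.293  0.956 -0.   ]
 [ 0.    -0.001 -1.   ]]
[-2.857 -8.005  0.85 ]
```

View pics/c4.png

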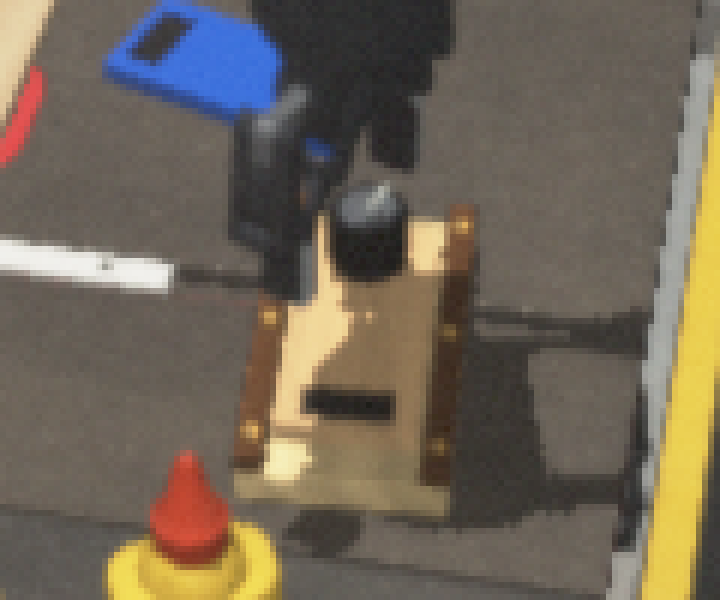

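The strip (348,403) now sits on a level plate, with its face even with the rails. The cap is untouched. Moving over the cap.

Request:
apply_moves(
  rows=[
    {"translation":[-0.71,-2.0,0],"turn":[0,0,0],"claw":1},
    {"translation":[-0.71,-2.0,0],"turn":[0,0,0],"claw":1},
    {"translation":[-0.71,-2.0,0],"turn":[0,0,0],"claw":1},
    {"translation":[-0.71,-2.0,0],"turn":[0,0,0],"claw":1},
    {"translation":[0,0,0],"turn":[0,0,0],"claw":1},
    {"translation":[0,0,0],"turn":[0,0,0],"claw":1},
  ],
)

```text
time_s: 7.95
position: [501.4, 102.0, 134.0]
tool_rot: [-0.0, 0.148, 0.989, 0.0]
contact_force: [-0.1, 0.2, 0.3]
finger_gap: 85.2
gripper_force: 0.0
```

Run:
```python
from h import *
print(to((501,102.3,54.5)))
c=r.get_calibration("wrist");T=np.array(c["extrinsics"]);K=np.array(c["intrinsics"]);f=K[0,0]
def proj(p):
    q=T[:3,:3].T@(np.array(p)-T[:3,3]);th=np.arctan2(np.hypot(q[0],q[1]),q[2]);a=np.arctan2(q[1],q[0]);return K[0,2]+f*th*np.cos(a),K[1,2]+f*th*np.sin(a)
im=r.snapshot("wrist")
print(T[:3,3],K,"captop pred",proj((501,102.3,65.8)),[proj((501+18*np.cos(a),102.3+18*np.sin(a),65.8)) for a in (0,1.57,3.14,4.71)])
cv2.imwrite("pics/w1.png",im)
```

```text
[0.048 0.018 7.946]
[422.812 125.178 258.212] [[325.192   0.    281.268]
 [  0.    325.192 209.74 ]
 [  0.      0.      1.   ]] captop pred (np.float64(283.08563323020405), np.float64(234.0000994309495)) [(np.float64(291.0227890265521), np.float64(257.8319246705697)), (np.float64(310.0780872929841), np.float64(226.31062581891888)), (np.float64(274.6905310764743), np.float64(208.56658117114597)), (np.float64(256.54841159723185), np.float64(241.39774618957674))]
```

View pics/w1.png

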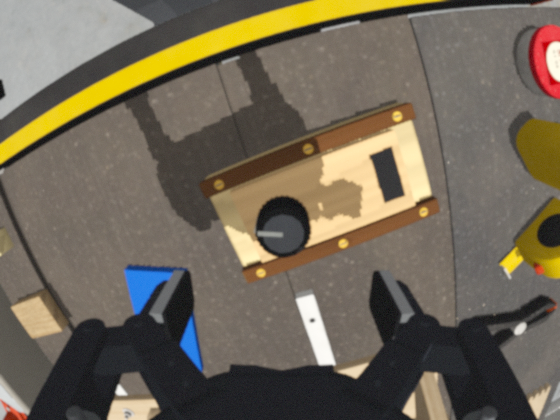

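The wrist view shows the cap's top face at about (283,234), matching the prediction (283,234). Descending to grip.

Request:
apply_moves(
  rows=[
    {"translation":[0.04,0.02,2.5],"turn":[0,0,0],"claw":1},
    {"translation":[0,0,2.5],"turn":[0,0,0],"claw":1},
    {"translation":[0,0,1.9],"turn":[0,0,0],"claw":1},
    {"translation":[0,0,1.0],"turn":[0,0,0],"claw":1},
    {"translation":[0,0,0],"turn":[0,0,0],"claw":1},
    {"translation":[0,0,0],"turn":[0,0,0],"claw":1},
  ],
)

```text
time_s: 8.5
position: [500.9, 103.6, 54.8]
tool_rot: [-0.0, 0.146, 0.989, -0.0]
contact_force: [-0.5, -0.3, 0.1]
finger_gap: 85.3
gripper_force: 0.0
```

Request:
apply_moves(
  rows=[
    {"translation":[0,0,0],"turn":[0,0,0],"claw":0.5},
    {"translation":[0,0,0],"turn":[0,0,0],"claw":0.45},
    {"translation":[0,0,0],"turn":[0,0,0],"claw":0.3},
    {"translation":[0,0,0],"turn":[0,0,0],"claw":0.3},
    {"translation":[0,0,0],"turn":[0,0,0],"claw":0.0},
    {"translation":[0,0,0],"turn":[0,0,0],"claw":0.0},
    {"translation":[0,0,0],"turn":[0,0,0],"claw":0.0},
  ],
  force=40,
)

```text
time_s: 9.08
position: [501.8, 102.8, 56.2]
tool_rot: [0.001, 0.146, 0.989, 0.0]
contact_force: [-0.5, -1.2, 6.3]
finger_gap: 35.2
gripper_force: 39.6
```

Run:
```python
from h import *
s=r.read_state();print(s)
```

```text
{'time_s': 9.0833, 'joint_positions': array([ 0.117,  0.373,  2.013, -0.   ,  0.754, -1.159]), 'qd': array([-0.001,  0.003,  0.   ,  0.001,  0.   ,  0.001]), 'tau': array([  0.33 , -33.288, -18.322,   0.163,  -0.413,   0.013]), 'position': array([501.827, 102.829,  56.15 ]), 'tool_rot': array([0.001, 0.146, 0.989, 0.   ]), 'contact_force': array([-0.451, -1.187,  6.289]), 'torque': array([-0.135,  0.198, -0.018]), 'gripper_force': 39.64776277542114, 'finger_gap': 35.180846385441534}
```

Request:
apply_moves(
  rows=[
    {"translation":[0,0,-0.12],"turn":[0,0,0.06],"claw":0},
    {"translation":[0,0,0.012],"turn":[0,0,0.1],"claw":0},
    {"translation":[0,0,0.012],"turn":[0,0,0.1],"claw":0},
    {"translation":[0,0,0.012],"turn":[0,0,0.1],"claw":0},
    {"translation":[0,0,0.012],"turn":[0,0,0.1],"claw":0},
  ],
)

```text
time_s: 9.5
position: [501.6, 102.5, 55.8]
tool_rot: [0.001, 0.37, 0.929, -0.0]
contact_force: [0.6, -2.6, -1.0]
finger_gap: 35.0
gripper_force: 41.0
```

```bash
cat > st.py <<'E'
from h import *
s=r.read_state();M=rot(s);print("t",s["time_s"],"yaw",np.unwrap([2.3,np.arctan2(M[1,0],M[0,0])])[1],"j6",s["joint_positions"][5],s["position"],"F",s["contact_force"],"T",s["torque"],"gap",s["finger_gap"],s["gripper_force"])
E
python3 st.py
```

```text
t 9.5 yaw 2.383497043063407 j6 -0.6947313664956665 [501.551 102.48   55.799] F [ 0.576 -2.598 -0.99 ] T [-0.384 -0.172  0.068] gap 34.98398312802283 41.02627873420715
```

Request:
apply_moves(
  rows=[
    {"translation":[0,0,0.013],"turn":[0,0,0.1],"claw":0},
    {"translation":[0,0,0.013],"turn":[0,0,0.1],"claw":0},
    {"translation":[0,0,0.013],"turn":[0,0,0.1],"claw":0},
    {"translation":[0,0,0.013],"turn":[0,0,0.1],"claw":0},
    {"translation":[0,0,0.013],"turn":[0,0,0.1],"claw":0},
    {"translation":[0,0,0.013],"turn":[0,0,0.1],"claw":0},
    {"translation":[0,0,0.013],"turn":[0,0,0.1],"claw":0},
    {"translation":[0,0,0.013],"turn":[0,0,0.1],"claw":0},
  ],
)

```text
time_s: 10.17
position: [500.8, 102.1, 54.7]
tool_rot: [0.0, 0.703, 0.712, -0.001]
contact_force: [-0.2, -3.5, 0.4]
finger_gap: 35.0
gripper_force: 41.3
```

```bash
python3 st.py
```

```text
t 10.1667 yaw 1.5835845246967488 j6 0.10534761024115874 [500.811 102.125  54.697] F [-0.168 -3.463  0.361] T [-0.516  0.048  0.093] gap 34.962210136866055 41.28505825996399
```

Request:
apply_moves(
  rows=[
    {"translation":[0,0,0.013],"turn":[0,0,0.1],"claw":0},
    {"translation":[0,0,0.013],"turn":[0,0,0.1],"claw":0},
    {"translation":[0,0,0.013],"turn":[0,0,0.1],"claw":0},
    {"translation":[0,0,0.013],"turn":[0,0,0.1],"claw":0},
    {"translation":[0,0,0.013],"turn":[0,0,0.1],"claw":0},
    {"translation":[0,0,0.013],"turn":[0,0,0.1],"claw":0},
  ],
)

```text
time_s: 10.67
position: [500.2, 102.3, 53.9]
tool_rot: [0.0, 0.882, 0.472, -0.001]
contact_force: [-2.2, -2.1, 1.8]
finger_gap: 34.9
gripper_force: 41.5
```

```bash
python3 st.py
```

```text
t 10.6667 yaw 0.9834605155722159 j6 0.7052865461659975 [500.237 102.281  53.908] F [-2.239 -2.079  1.79 ] T [-0.391  0.302  0.051] gap 34.94458288693574 41.477277874946594
```

Request:
apply_moves(
  rows=[
    {"translation":[0,0,0.01],"turn":[0,0,0.08],"claw":0},
    {"translation":[0,0,0.01],"turn":[0,0,0.08],"claw":0},
    {"translation":[0,0,0.01],"turn":[0,0,0.08],"claw":0},
    {"translation":[0,0,0.01],"turn":[0,0,0.06],"claw":0},
    {"translation":[0,0,0],"turn":[0,0,0],"claw":0},
  ],
)

```text
time_s: 11.08
position: [500.0, 102.5, 53.5]
tool_rot: [-0.0, 0.942, 0.337, -0.001]
contact_force: [-2.9, -2.0, 3.6]
finger_gap: 34.9
gripper_force: 41.7
```

```bash
python3 st.py
```

```text
t 11.0833 yaw 0.6869045907955146 j6 1.0016203872503773 [500.027 102.503  53.493] F [-2.905 -2.045  3.59 ] T [-0.362  0.422 -0.046] gap 34.87335190815059 41.66360020637512
```

Request:
apply_moves(
  rows=[
    {"translation":[0,0,0.006],"turn":[0,0,0.05],"claw":0},
    {"translation":[0,0,0.006],"turn":[0,0,0.05],"claw":0},
    {"translation":[0,0,0.006],"turn":[0,0,0.05],"claw":0},
    {"translation":[0,0,0],"turn":[0,0,0],"claw":0},
  ],
)

```text
time_s: 11.42
position: [499.9, 102.6, 53.3]
tool_rot: [-0.0, 0.964, 0.266, -0.001]
contact_force: [-4.0, -3.3, 4.0]
finger_gap: 35.0
gripper_force: 41.7
```

```bash
python3 st.py
```

```text
t 11.4167 yaw 0.5384311846213411 j6 1.1499875970796274 [499.941 102.602  53.285] F [-4.011 -3.339  3.967] T [-0.313  0.583 -0.124] gap 35.001009194769566 41.743308305740356
```

```bash
echo 'print("tau6",s["tau"][5])'>>st.py; python3 st.py|tail -1
```

```text
tau6 0.19953138660639524
```

Request:
apply_moves(
  rows=[
    {"translation":[0,0,0.005],"turn":[0,0,0.05],"claw":0},
    {"translation":[0,0,0.005],"turn":[0,0,0.05],"claw":0},
    {"translation":[0,0,0],"turn":[0,0,0],"claw":0},
  ],
)

```text
time_s: 11.67
position: [499.9, 102.7, 53.2]
tool_rot: [-0.0, 0.976, 0.218, -0.001]
contact_force: [-4.5, -2.2, 4.9]
finger_gap: 34.6
gripper_force: 41.8
```

```bash
python3 st.py
```

```text
t 11.6667 yaw 0.4391513415332171 j6 1.2492660595716083 [499.912 102.711  53.158] F [-4.54  -2.181  4.881] T [-0.413  0.659 -0.079] gap 34.60485095655856 41.79754972457886
tau6 0.19704824779182673
```

Request:
apply_moves(
  rows=[
    {"translation":[0,0,0.005],"turn":[0,0,0.05],"claw":0},
    {"translation":[0,0,0.005],"turn":[0,0,0.05],"claw":0},
    {"translation":[0,0,0],"turn":[0,0,0],"claw":0},
  ],
)

```text
time_s: 11.92
position: [499.9, 102.8, 53.0]
tool_rot: [-0.0, 0.986, 0.169, -0.001]
contact_force: [-3.7, -2.0, 5.1]
finger_gap: 34.8
gripper_force: 41.8
```

```bash
python3 st.py
```

```text
t 11.9167 yaw 0.3395449823948307 j6 1.348754903169733 [499.9   102.804  53.011] F [-3.722 -2.027  5.087] T [-0.321  0.794 -0.113] gap 34.775566058059496 41.84238016605377
tau6 0.19608692731708288
```

tau6 is steady at 0.20 while the cap turns freely. Continuing in steps until it jumps.

Request:
apply_moves(
  rows=[
    {"translation":[0,0,0.005],"turn":[0,0,0.05],"claw":0},
    {"translation":[0,0,0.003],"turn":[0,0,0.03],"claw":0},
    {"translation":[0,0,0],"turn":[0,0,0],"claw":0},
  ],
)

```text
time_s: 12.17
position: [499.9, 102.9, 52.9]
tool_rot: [-0.0, 0.992, 0.13, -0.001]
contact_force: [-5.0, -1.8, 4.4]
finger_gap: 34.8
gripper_force: 41.9
```

```bash
python3 st.py
```

```text
t 12.1667 yaw 0.2602324805397559 j6 1.4280053334894445 [499.87  102.857  52.903] F [-4.954 -1.833  4.394] T [-0.351  0.764 -0.056] gap 34.82814563828418 41.86029374599457
tau6 0.09281370090320706
```

Request:
apply_moves(
  rows=[
    {"translation":[0,0,0.005],"turn":[0,0,0.05],"claw":0},
    {"translation":[0,0,0.003],"turn":[0,0,0.03],"claw":0},
    {"translation":[0,0,0],"turn":[0,0,0],"claw":0},
  ],
)

```text
time_s: 12.42
position: [499.8, 102.9, 52.8]
tool_rot: [-0.0, 0.996, 0.09, -0.001]
contact_force: [-4.1, -1.8, 4.5]
finger_gap: 34.6
gripper_force: 41.9
```

```bash
python3 st.py
```

```text
t 12.4167 yaw 0.18019799119811994 j6 1.5080107562139822 [499.842 102.938  52.816] F [-4.119 -1.809  4.469] T [-0.258  0.784 -0.057] gap 34.56293638431881 41.850242614746094
tau6 0.09289626963436604
```

Request:
apply_moves(
  rows=[
    {"translation":[0,0,0.005],"turn":[0,0,0.05],"claw":0},
    {"translation":[0,0,0.003],"turn":[0,0,0.03],"claw":0},
    {"translation":[0,0,0],"turn":[0,0,0],"claw":0},
  ],
)

```text
time_s: 12.67
position: [499.8, 103.0, 52.7]
tool_rot: [0.0, 0.999, 0.052, -0.001]
contact_force: [-5.6, -0.7, 4.9]
finger_gap: 34.6
gripper_force: 41.9
```

```bash
python3 st.py
```

```text
t 12.6667 yaw 0.10383604130127023 j6 1.5855511567638618 [499.829 103.01   52.741] F [-5.555 -0.661  4.934] T [-0.062  0.787  0.735] gap 34.630271523510956 41.85712695121765
tau6 0.8679662458598614
```

Request:
apply_moves(
  rows=[
    {"translation":[0,0,0],"turn":[0,0,0.015],"claw":0},
    {"translation":[0,0,0],"turn":[0,0,0],"claw":0},
    {"translation":[0,0,0],"turn":[0,0,0],"claw":0},
  ],
)

```text
time_s: 12.92
position: [499.8, 103.0, 52.8]
tool_rot: [0.0, 0.999, 0.045, -0.001]
contact_force: [-5.0, -0.5, 4.8]
finger_gap: 34.7
gripper_force: 41.9
```

```bash
python3 st.py
```

```text
t 12.9167 yaw 0.0909872643418557 j6 1.5990159957061072 [499.832 103.022  52.753] F [-5.031 -0.48   4.805] T [-0.029  0.823  0.931] gap 34.740506672169275 41.85008347034454
tau6 0.9476039931178093
```

Request:
apply_moves(
  rows=[
    {"translation":[0,0,0],"turn":[0,0,-0.02],"claw":0},
    {"translation":[0,0,0],"turn":[0,0,0],"claw":0},
    {"translation":[0,0,0],"turn":[0,0,0],"claw":0},
  ],
)

```text
time_s: 13.17
position: [499.8, 103.0, 52.7]
tool_rot: [0.0, 0.999, 0.055, -0.001]
contact_force: [-4.7, -0.4, 5.6]
finger_gap: 34.8
gripper_force: 41.9
```

```bash
python3 st.py
```

```text
t 13.1667 yaw 0.10944889158988749 j6 1.5799906804078643 [499.812 102.991  52.745] F [-4.746 -0.42   5.625] T [-0.051  0.799  0.639] gap 34.817399973444196 41.86444938182831
tau6 0.6441227160394192
```

Request:
apply_moves(
  rows=[
    {"translation":[0,0,0],"turn":[0,0,-0.02],"claw":0},
    {"translation":[0,0,0],"turn":[0,0,0],"claw":0},
    {"translation":[0,0,0],"turn":[0,0,0],"claw":0},
  ],
)

```text
time_s: 13.42
position: [499.8, 103.0, 52.7]
tool_rot: [0.0, 0.998, 0.064, -0.001]
contact_force: [-5.6, -0.5, 5.6]
finger_gap: 35.0
gripper_force: 41.9
```

```bash
python3 st.py
```

```text
t 13.4167 yaw 0.1277498083939047 j6 1.5610543569179713 [499.814 102.984  52.741] F [-5.638 -0.531  5.598] T [-0.155  0.862  0.306] gap 34.97163449662678 41.872068643569946
tau6 0.3096293192356825
```

The hard stop is clear: tau6 went from 0.09 to 0.95 and drops elastically at about 18 N m/rad. Zero windup is at yaw 0.145, so the quarter turn back means yaw of about 1.72.

Request:
apply_moves(
  rows=[
    {"translation":[0,0,-0.015],"turn":[0,0,-0.1],"claw":0},
    {"translation":[0,0,-0.015],"turn":[0,0,-0.1],"claw":0},
    {"translation":[0,0,-0.015],"turn":[0,0,-0.1],"claw":0},
    {"translation":[0,0,-0.015],"turn":[0,0,-0.1],"claw":0},
    {"translation":[0,0,-0.014],"turn":[0,0,-0.1],"claw":0},
    {"translation":[0,0,-0.013],"turn":[0,0,-0.1],"claw":0},
    {"translation":[0,0,-0.013],"turn":[0,0,-0.1],"claw":0},
    {"translation":[0,0,-0.013],"turn":[0,0,-0.1],"claw":0},
  ],
)

```text
time_s: 14.08
position: [500.2, 102.3, 53.8]
tool_rot: [0.0, 0.894, 0.449, -0.001]
contact_force: [-3.8, -3.7, 3.3]
finger_gap: 34.7
gripper_force: 41.7
```

Request:
apply_moves(
  rows=[
    {"translation":[0,0,-0.013],"turn":[0,0,-0.1],"claw":0},
    {"translation":[0,0,-0.013],"turn":[0,0,-0.1],"claw":0},
    {"translation":[0,0,-0.013],"turn":[0,0,-0.1],"claw":0},
    {"translation":[0,0,-0.013],"turn":[0,0,-0.1],"claw":0},
    {"translation":[0,0,-0.013],"turn":[0,0,-0.1],"claw":0},
    {"translation":[0,0,-0.013],"turn":[0,0,-0.1],"claw":0},
    {"translation":[0,0,-0.013],"turn":[0,0,-0.1],"claw":0},
    {"translation":[0,0,0],"turn":[0,0,0],"claw":0},
  ],
)

```text
time_s: 14.75
position: [500.9, 102.2, 54.7]
tool_rot: [0.0, 0.687, 0.727, -0.001]
contact_force: [-2.5, -4.8, 1.7]
finger_gap: 35.1
gripper_force: 41.6
```

```bash
python3 st.py
```

```text
t 14.75 yaw 1.6278582594042148 j6 0.060971611496441265 [500.912 102.186  54.74 ] F [-2.457 -4.834  1.672] T [-0.812  0.412  0.109] gap 35.11989505945808 41.56447112560272
tau6 -0.5269749462604523
```

Request:
apply_moves(
  rows=[
    {"translation":[0,0,-0.007],"turn":[0,0,-0.05],"claw":0},
    {"translation":[0,0,-0.005],"turn":[0,0,-0.042],"claw":0},
    {"translation":[0,0,0],"turn":[0,0,0],"claw":0},
    {"translation":[0,0,0],"turn":[0,0,0],"claw":0},
    {"translation":[0,0,0],"turn":[0,0,0],"claw":0},
  ],
)

```text
time_s: 15.17
position: [501.0, 102.2, 54.9]
tool_rot: [0.0, 0.654, 0.756, -0.001]
contact_force: [-2.3, -5.0, 1.4]
finger_gap: 34.8
gripper_force: 41.5
```

```bash
python3 st.py
python3 - <<'E'
from h import *
a=r.snapshot("side")[180:280,240:360];b=r.snapshot("top")[200:280,195:315]
cv2.imwrite("pics/c5.png",np.vstack([cv2.resize(a,None,fx=5,fy=3.2,interpolation=3),cv2.resize(b,None,fx=5,fy=3.2,interpolation=3)]))
E
```

```text
t 15.1667 yaw 1.7153295020592247 j6 -0.02633364989206847 [501.009 102.212  54.884] F [-2.252 -4.969  1.391] T [-0.772  0.373  0.047] gap 34.82824939689677 41.539496183395386
tau6 0.05880648968741298
```

View pics/c5.png

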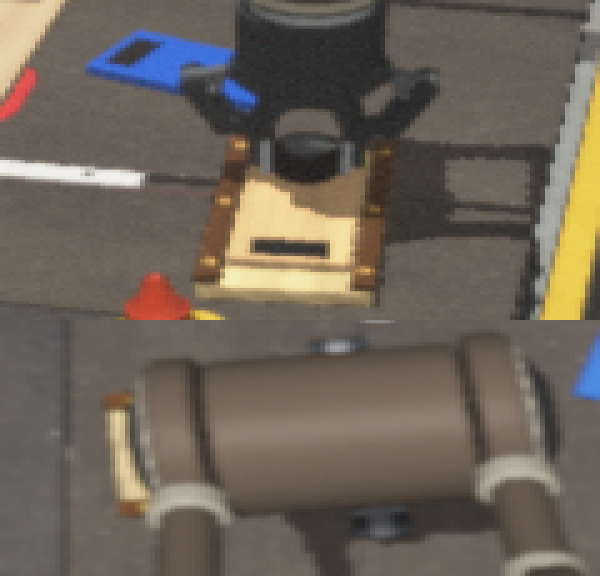

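The crop shows the cap held between the fingers at (305,155) and the plate level between the rails. Yaw moved 1.57 back from the stop, and the height change (+2.1 mm, expected 2.0) agrees. Handing in.

```bash
python3 -c "
from workcell import r
print(r.finish_job())"
```

```text
the job is handed in; nothing more can be done
None
```

I pressed the plate level, threaded the cap down to its hard stop, and backed it off about 1.57 rad with the gripper still holding it; I handed the job in with the robot clock just past 15 s and got no verdict back.

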